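# Find the hidden catch of the chest lock and lock it

## Task

Lock the tool chest: take the panel key from its holder, stand it in the lock's round well and, pressing only lightly, turn it a little back and forth until you feel its square foot drop into the socket hidden below. Push the key fully home before you throw the bolt, then turn it clockwise (seen from above) until the bolt is fully out, without forcing anything. Let go and leave the key standing in the lock; leave the oil bottle, the screwdriver and the spool where they are.

Things in the scene. Friction and masses are not known exactly. Their poses are not given: they have to be found in the camera images.
- key: Loose steel key, 80 mm tall, 70 g, upright in its holder at first. Origin: centre of the foot's underside; z up. From below: square foot 14 x 14 mm, 16 high, sides along x and y; round tapered collar to 24 mm, 19 mm wide; shank 10 mm wide; flat bow from 50 to 80 mm, 30 mm wide along x, 10 mm thick along y, gripped across its thickness. The foot fits the socket in all four quarter turns.
- holder: Fixed black plastic block, 64 x 64 x 30 mm, with one round bore 24 mm in diameter and 20 mm deep in the middle of its top, in which the key stands. Origin: centre of its underside on the bench.
- lock: Fixed steel lock case, 66 (x) by 60 (y) by 42 mm high, on top of a red and black tool chest 260 x 260 x 85 mm, 45 mm off the middle of its top towards -y. Origin: centre of the case's underside; z up; yaw varies to about 20 degrees. The bolt and the sprung socket are part of it.
- lock_mouth (a point): Middle of the mouth of the lock's round well, in the case's top face, 42 mm above its underside, 127 mm above the bench; axes as the case. The well is 22 mm wide. The key is fully home with its foot about 32 mm below the mouth, up to 37 with the spring pressed. It turns clockwise only, 0.9 rad from the start to a hard stop, against 0.05 N m of friction, and stays where it is left.
- bolt_end (a point): Middle of the end face of the brass bolt, 18 mm wide and 14 mm high, which comes out of the lock case's +y side, 24 mm below the mouth. Withdrawn it stands 33 mm from the well's axis along the lock's y; turning the socket clockwise drives it out by 13.3 mm per rad under a steel keeper (34 mm high, 37 to 49 mm from that axis), to 45 mm when fully out.
- oil: Loose white oil bottle, 38 mm in diameter, 105 mm tall, a bystander. Origin: centre of its underside.
- driver: Loose black-handled screwdriver lying on the bench, 170 mm long along its x, 26 mm thick, a bystander. Origin: under its middle.
- spool: Loose grey plastic spool, 44 mm in diameter, 30 mm tall, standing on the chest's top, a bystander. Origin: centre of its underside.
- socket_face (a point): Point on the well's axis 20 mm below the mouth, level with the socket's face; axes as the case, not as the socket. The socket has a square hole 15.4 mm wide, 12 mm deep, at an unknown angle up to 0.5 rad either way of the case's axes. A foot out of line rests on the face, which gives way on a spring (about 3.5 to 6.5 N over 5 mm), then is solid; within about 5 degrees it drops in. Play: 0.1 rad.
Things that resemble listed ones, but are neither listed nor needed, are in the scene too. There is more than one size of the key; the job needs the largest.

How it is judged:
On the way:
1. the key's foot is fully home in the socket (29 mm or more below the mouth) while the bolt is still in (out by less than 4 mm) (z of key in the frame of lock_mouth below -0.029 m and horizontal distance between key and lock_mouth below 0.006 m and y of bolt_end in the frame of lock_mouth below 0.037 m), for 0.1 s.
At the end, for the whole second after the job is handed in: The bolt is out by 9.5 mm or more of its 12 mm; the key stands in the lock, its foot 26 mm or more below the mouth and within 6 mm of the well's axis, upright within 0.2 rad, released and at rest (y of bolt_end in the frame of lock_mouth above 0.0425 m and z of key in the frame of lock_mouth below -0.026 m and horizontal distance between key and lock_mouth below 0.006 m and angle between key's own z axis and vertical below 0.2 rad and linear speed of key below 0.02 m/s); the robot touches nothing.
It fails at once if the key presses on the lock with more than 40 N (contact force between key and lock above 40 N).
It fails at once if the oil bottle is moved more than 20 mm (distance of oil from where it was at the start of the episode above 0.02 m).
It fails at once if the screwdriver is moved more than 20 mm (distance of driver from where it was at the start of the episode above 0.02 m).
It fails at once if the spool is moved more than 20 mm (distance of spool from where it was at the start of the episode above 0.02 m).
It also fails if it takes over 72 s, if anything falls off the work surface, if the arm or the gripper's body presses on something with over 40 N, if the wrist force passes 120 N, or if a joint passes its speed limit or range.

## Robot

A 6-joint arm with a two-finger parallel gripper is mounted at the origin on the work surface. World frame = base frame: x ahead of the robot, y to its left, z up, the work surface at z = 0. Lengths are in m, angles in rad, forces in N, time in s.
With the tool pointing down it reaches from about 0.25 to 0.775 m from the base axis. Payload 4 kg.
Tool frame: the origin (TCP) lies at the very end of the fingers, on their centre line; the grasp point (between the pads) lies 19 mm behind it; z points along the fingers, y is the line along which they close (so a half turn about z gives the same grasp; the last joint's range is limited). The gripper opens to 94 mm and grips with 3 to 60 N. Pads are 16 mm wide; open, the fingers measure 119 mm over their backs; the gripper's body (75 mm by 177 mm) begins 78 mm behind the grasp point.
Start: joints at [1.183, 0.087, 1.371, -0, 1.684, -0.103], TCP at [0.155, 0.528, 0.206] pointing down, gripper open.
Joint ranges: [-3.1, 3.1], [-0.76, 2.03], [0.27, 2.55], [-1.08, 4.22], [0.17, 2.65], [-2.57, 2.57]. Speed limits (rad/s): [2.79, 2.79, 3.14, 3.14, 3.14, 3.14].

## Interface

Orientations are given as [roll, pitch, yaw] about the fixed x, y, z axes, in that order (R = Rz(yaw) Ry(pitch) Rx(roll)).
In Python, from bench import robot, vision gives the robot as it stands.
- The arm moves only by the shell command python3 -m crank 'ROWS'. ROWS is JSON, a list of rows, each a list of 3 entries, a list of its own where there are three numbers: the closure, from 0 (fully open) to 1 (shut), then the shift along the tool's x, y, z in m, then the turn, a rotation vector about the tool's x, y, z in degrees. A call has 1 to 8 rows; each row shifts and turns the commanded pose from where the row before left it, along the tool's axes as they then stand; what a row does not reach is not made up. A row lasts 1/10 s, in which the tool goes at most 50 mm and 8.59 degrees, less where a joint would pass 70% of its speed; a pose out of reach is approached as far as the arm can. A call with a gripper value outside its range is refused whole. The fingers move at their own pace and stop on an object; the grip force is fixed at half the most. Time passes only in rows, so rows that do not move let the fingers close. It gives the time, the measured TCP pose, the force, the opening and the grip force at its end, in the units of the state.
- robot.get_obs(): the state, without advancing time (a new reading comes with each control period).
- vision.snapshot(name): name is "scene" or "top" or "wrist"; returns a dict with "color" (384x512x3 uint8, red, green, blue), "z_map" (384x512 float32, m along the optical axis (not along the pixel's ray), 0 where there is no reading), "fx", "fy", "cx", "cy" (pixels), "R" (3x3) and "t" (3): a world point X has camera coordinates R X + t. Camera axes: x right, y down, z forward; pixel columns grow to the right and rows downward; lengths in m; the calibration is good to about 2 mm. A picture is of the moment at which its call begins.
- robot.close_job(): hands the job in; it is judged then, once.
The state is a dict: "time": time; "joint_positions": joint angles; "qvel": joint speeds; "joint_torque": joint torques, N m; "tool_pos": TCP position; "ee_rot": TCP orientation; "wrist_force": force on the tool from outside, world axes, zero at the start; "wrist_torque": the same for the moment, N m; "width": finger opening in m; "finger_force": force on a finger pad.
Only numpy, scipy, OpenCV 4.12 (cv2) and the standard library are available. Lean on these libraries where they do the work, as an engineer would, in place of code of your own. Each camera call takes 0.05 s, during which the arm holds its last target. There are 200 camera calls.

## Working session

There is one attempt and no reset: what is moved stays moved. The work goes in short steps, Python scripts to look and compute and a shell command to move; the robot and the scene stay as the last step left them, time stands still between calls to the robot, and variables do not carry over. Pictures are saved under pics/ and viewed, at most 10 in all, crops included, and the job is handed in when it is done.

```bash
mkdir -p pics; ls
cat > h.py <<'E'
import numpy as np, cv2, pickle
from bench import robot, vision
def snap(n,save=None):
    s=vision.snapshot(n)
    if save: cv2.imwrite('pics/'+save+'.png',s['color'][:,:,::-1]); pickle.dump(s,open(save+'.pkl','wb'))
    return s
def load(n): return pickle.load(open(n+'.pkl','rb'))
def world(s,u,v,z=None):
    r=np.array([(u-s['cx'])/s['fx'],(v-s['cy'])/s['fy'],1.]); R=np.array(s['R']);t=np.array(s['t'])
    if z is None: return R.T@(r*s['z_map'][int(round(v)),int(round(u))]-t)
    c=-R.T@t; d=R.T@r; return c+d*(z-c[2])/d[2]
def pix(s,X):
    p=np.array(s['R'])@np.array(X)+s['t']; return s['fx']*p[0]/p[2]+s['cx'],s['fy']*p[1]/p[2]+s['cy']
E
python3 - <<'E'
from h import *
a=snap('top','top0');b=snap('scene','scene0')
import numpy as np
im=np.vstack([cv2.resize(a['color'],(800,600))])
cv2.imwrite('pics/top0b.png',im[:,:,::-1])
print(robot.get_obs())
for s in(a,b): print(s['fx'],s['cx'],s['cy'],-np.array(s['R']).T@s['t'])
E
```

```text
pics
{'time': 0.1, 'joint_positions': array([ 1.18289390e+00,  8.78664389e-02,  1.37210981e+00,  1.60824248e-05,
        1.68360169e+00, -1.03112097e-01]), 'qvel': array([ 0.00074169, -0.00280503, -0.00527636,  0.0003766 ,  0.00036636,
       -0.00104607]), 'joint_torque': array([ 2.52714424e-03, -3.41255522e+01, -3.03301227e+01,  7.20430375e-02,
        3.04476614e-02, -1.04667283e-04]), 'tool_pos': array([0.15434096, 0.52737881, 0.20442584]), 'ee_rot': array([-3.13961956e+00, -2.20242731e-04,  2.85680390e+00]), 'wrist_force': array([-0.05489347, -0.16860727, -0.21478337]), 'wrist_torque': array([-0.02313766, -0.01111322, -0.01590294]), 'finger_force': 0.0, 'width': 0.09396383898393855}
369.22926729402155 253.80020010460535 186.78491057698852 [0.37684391 0.05051225 0.9988596 ]
382.1793543270063 258.06516839091717 187.17508691974976 [0.85573451 0.58092119 0.52606125]
```

View pics/top0b.png

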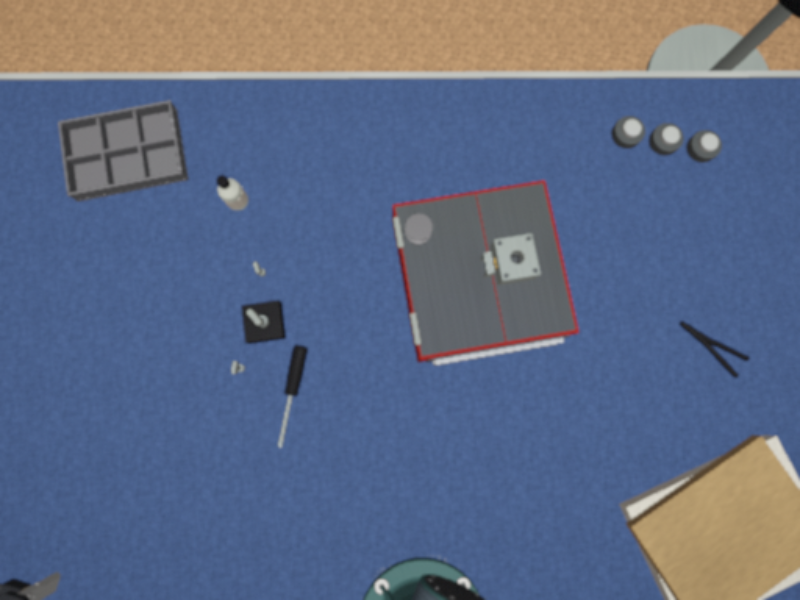

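View pics/scene0.png

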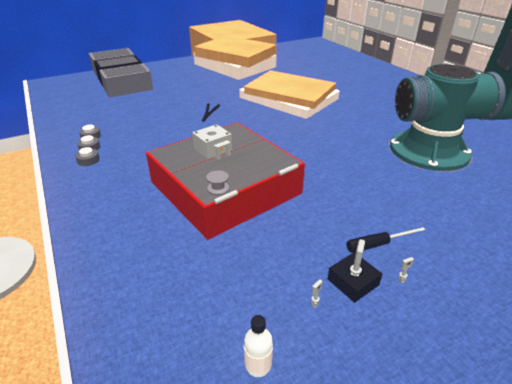

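The scene shows three keys: a large one in the black holder (scene 358,258; top-800 262,320), and two small loose ones at scene (316,294) and (406,270), or top-800 (258,268) and (236,367). The one in the holder is the largest, so I choose that. I'll check it in a close crop.

Run:
```python
from h import *
a=load('top0');b=load('scene0')
c1=cv2.resize(b['color'][225:315,290:420],(520,360),interpolation=cv2.INTER_CUBIC)
c2=cv2.resize(a['color'][185:225,150:190],(280,280),interpolation=cv2.INTER_CUBIC)
c3=cv2.resize(a['color'][140:190,300:350],(300,300),interpolation=cv2.INTER_CUBIC)
im=np.zeros((600,800,3),np.uint8); im[:360,:520]=c1; im[:280,520:]=c2; im[300:,500:]=c3
cv2.imwrite('pics/c1.png',im[:,:,::-1])
# scaled top px -> orig 0.64
for n,u,v in [('holder',263,321),('well',517,257),('case corners',495,236),('',534,235),('',540,276),('',502,281),('bolt',489,262),('spool',418,228),('oil',232,195)]:
    print(n,world(a,u*.64,v*.64),world(a,u*.64,v*.64,.127))
```

```text
holder [0.4857752  0.25179268 0.06651924] [0.47870884 0.23873566 0.127     ]
well [ 0.5815244  -0.15841917  0.0977593 ] [ 0.57488252 -0.15163935  0.127     ]
case corners [ 0.61991632 -0.12688415  0.08488507] [ 0.60871582 -0.11870992  0.127     ]
 [ 0.62135304 -0.19125137  0.08408072] [ 0.60988124 -0.17990839  0.127     ]
 [ 0.55278733 -0.19752681  0.08419552] [ 0.54455352 -0.18591907  0.127     ]
 [ 0.54047011 -0.13033352  0.1092215 ] [ 0.53720021 -0.12671951  0.127     ]
bolt [ 0.56863568 -0.1088734   0.12086055] [ 0.56729457 -0.10775889  0.127     ]
spool [0.62605234 0.0006458  0.11425787] [0.62246265 0.0013641  0.127     ]
oil [0.69858537 0.30905041 0.06739968] [0.67799845 0.2925076  0.127     ]
```

View pics/c1.png

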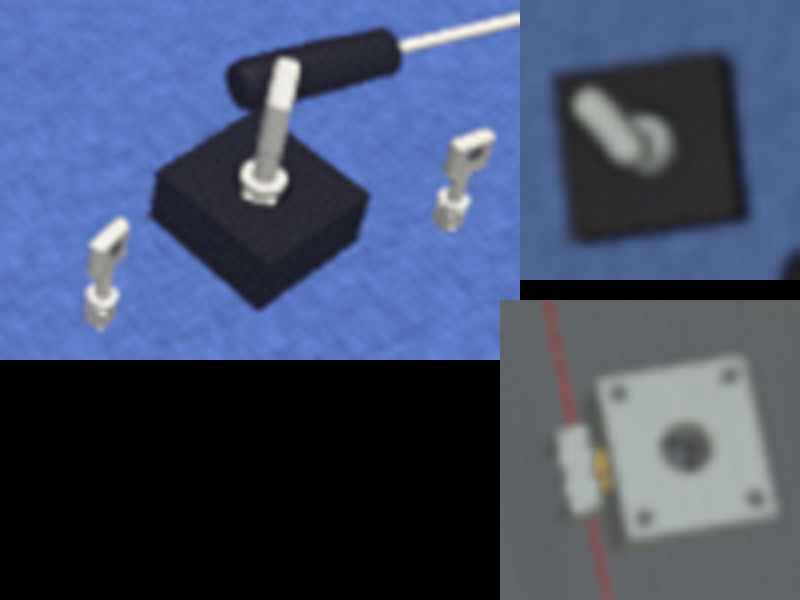

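The key in the holder is clearly the largest. In the crop, its bow runs from (585,95) to (640,155), i.e. along the world diagonal, with the well at (686,447). Next I'll measure the bow cloud and lock yaw.

```bash
cat >> h.py <<'E'
def cloud(s):
    v,u=np.mgrid[0:384,0:512]; z=s['z_map']; m=z>0
    P=np.stack([(u-s['cx'])/s['fx']*z,(v-s['cy'])/s['fy']*z,z],-1)[m]
    return (P-np.array(s['t']))@np.array(s['R'])
E
python3 - <<'E'
from h import *
for n in('top0','scene0'):
    P=cloud(load(n)); m=(abs(P[:,0]-.47)<.06)&(abs(P[:,1]-.24)<.06)
    for lo,hi in((.033,.05),(.05,.065),(.065,.1)):
        q=P[m&(P[:,2]>lo)&(P[:,2]<hi)]
        if len(q)>1: print(n,lo,len(q),q.mean(0),np.linalg.svd(q[:,:2]-q[:,:2].mean(0))[2][0] if len(q)>2 else '',np.ptp(q,0))
    h=P[m&(P[:,2]>.024)&(P[:,2]<.034)]; print('hold',len(h),(h.max(0)+h.min(0))/2, cv2.minAreaRect(h[:,:2].astype(np.float32)*1000))
a=load('top0')
u0,v0=300,140
for p in [(598,380),(745,357),(777,517),(625,542),(686,447)]:
    print(world(a,u0+(p[0]-500)/6-.4,v0+(p[1]-300)/6-.4,.127))
P=cloud(a);m=(abs(P[:,0]-.575)<.06)&(abs(P[:,1]+.152)<.06)&(P[:,2]>.122)&(P[:,2]<.134)
print(cv2.minAreaRect(P[m][:,:2].astype(np.float32)*1000),P[m].mean(0))
for p in [(583,92),(628,152),(612,120)]: print(world(a,150+(p[0]-520)/7-.4,185+p[1]/7-.4,.09))
E
```

```text
top0 0.033 32 [0.46715614 0.2730606  0.0378407 ] [-0.89931544  0.4373005 ] [0.10740395 0.06681032 0.01668211]
top0 0.05 5 [0.41756291 0.29903547 0.05326516] [-0.99926664  0.03829081] [0.00994291 0.00042869 0.002779  ]
top0 0.065 62 [0.49023746 0.26098321 0.08520564] [-0.75921368 -0.65084145] [0.02328123 0.02173588 0.02797217]
hold 572 [0.46933118 0.24574034 0.0289464 ] ((469.4991455078125, 245.453369140625), (106.47319030761719, 113.49333190917969), 89.59939575195312)
scene0 0.033 60 [0.48891153 0.26835254 0.03901817] [ 0.90775696 -0.41949648] [0.07961731 0.04276274 0.01698224]
scene0 0.05 15 [0.49380138 0.27350687 0.05901428] [ 0.94765957 -0.31928254] [0.08426946 0.03554196 0.01476544]
scene0 0.065 140 [0.49557065 0.26874998 0.08272958] [0.75963062 0.65035476] [0.02463292 0.02329034 0.02589806]
hold 1075 [0.46825125 0.24889048 0.02895261] ((464.22137451171875, 251.74957275390625), (138.80502319335938, 79.71559143066406), 25.480899810791016)
[ 0.60397802 -0.11640508  0.127     ]
[ 0.61317825 -0.17681903  0.127     ]
[ 0.54669713 -0.18643517  0.127     ]
[ 0.53698909 -0.12466558  0.127     ]
[ 0.5758317 -0.1510008  0.127    ]
((576.0186157226562, -146.48532104492188), (66.52197265625, 68.66852569580078), 9.035173416137695) [ 0.57620701 -0.1499764   0.1267746 ]
[0.50240778 0.27119722 0.09      ]
[0.48094174 0.25475189 0.09      ]
[0.49234487 0.2606958  0.09      ]
```

```bash
python3 -m crank '[[0.4,[-0.044,-0.018,0],[0,0,0]],[0.4,[-0.044,-0.018,0],[0,0,0]],[0.4,[-0.044,-0.018,0],[0,0,0]],[0.4,[-0.044,-0.018,0],[0,0,0]],[0.4,[-0.044,-0.018,0],[0,0,0]],[0.4,[-0.044,-0.018,0],[0,0,0]],[0.4,[-0.044,-0.018,0],[0,0,0]],[0.4,[-0.044,-0.018,0],[0,0,0]]]'
python3 -m crank '[[0.4,[-0.044,-0.018,0],[0,0,0]],[0.4,[0,0,0],[0,0,8]],[0.4,[0,0,0],[0,0,8]],[0.4,[0,0,0],[0,0,8]],[0.4,[0,0,0],[0,0,8]],[0.4,[0,0,0],[0,0,8]],[0.4,[0,0,0],[0,0,8]],[0.4,[0,0,0],[0,0,8]]]'
python3 -m crank '[[0.4,[0,0,0],[0,0,8.4]],[0.4,[0,0,0],[0,0,8.4]],[0.4,[0,0,0],[0,0,8.4]],[0.4,[0,0,0],[0,0,8.4]],[0.4,[0,0,0],[0,0,8.4]],[0.4,[0,0,0],[0,0,8.4]],[0.4,[0,0,0],[0,0,8.4]],[0.4,[0,0,0],[0,0,8.4]]]'
python3 - <<'E'
from h import *
print(robot.get_obs())
w=snap('wrist','w1'); cv2.imwrite('pics/w1b.png',cv2.resize(w['color'],(800,600),interpolation=cv2.INTER_CUBIC)[:,:,::-1])
print(-np.array(w['R']).T@w['t'], w['fx'])
P=cloud(w); m=(abs(P[:,0]-.48)<.05)&(abs(P[:,1]-.25)<.05)
for lo,hi in((.034,.05),(.05,.07),(.085,.1)):
    q=P[m&(P[:,2]>lo)&(P[:,2]<hi)]
    if len(q)>2: print(lo,len(q),q.mean(0),cv2.minAreaRect(q[:,:2].astype(np.float32)*1000))
E
```

```text
time: 0.9
tool_pos: [0.4529, 0.2892, 0.205]
ee_rot: [-3.141, -0.001, 2.857]
wrist_force: [-0.5, 0.3, 0.1]
width: 0.0564
finger_force: 0.0
time: 1.7
tool_pos: [0.4888, 0.261, 0.2048]
ee_rot: [-3.14, 0.0, 1.874]
wrist_force: [-0.1, 0.6, -0.3]
width: 0.0564
finger_force: 0.0
time: 2.5
tool_pos: [0.4887, 0.261, 0.2048]
ee_rot: [-3.141, 0.001, 0.701]
wrist_force: [-0.6, -0.7, 0.6]
width: 0.0564
finger_force: 0.0
{'time': 2.5, 'joint_positions': array([3.88137269e-01, 9.74993575e-02, 1.36102861e+00, 7.37375699e-05,
       1.68440762e+00, 1.25838284e+00]), 'qvel': array([ 2.11560316e-04, -1.87372180e-03, -1.01076664e-03, -1.03536941e-03,
       -7.66976482e-04,  1.45093686e+00]), 'joint_torque': array([-4.01989222e-03, -3.45273900e+01, -3.03365743e+01,  3.62131570e-02,
       -5.64072118e-02, -1.20727692e+00]), 'tool_pos': array([0.48874279, 0.26101296, 0.20476076]), 'ee_rot': array([-3.14111017e+00,  1.25540930e-03,  7.00559371e-01]), 'wrist_force': array([-0.5935237 , -0.67276454,  0.57748707]), 'wrist_torque': array([-0.06237642,  0.12702496, -0.05458124]), 'finger_force': 0.0, 'width': 0.05636686686706161}
[0.54394443 0.30690129 0.3827941 ] 298.68437345058396
0.05 9 [0.50151186 0.27254861 0.06692465] ((501.421142578125, 272.3600158691406), (1.5605275630950928, 8.600080490112305), 35.183597564697266)
0.085 262 [0.49109109 0.26389147 0.08817465] ((490.70135498046875, 263.3732604980469), (29.279979705810547, 10.222527503967285), 39.96306228637695)
```

View pics/w1b.png

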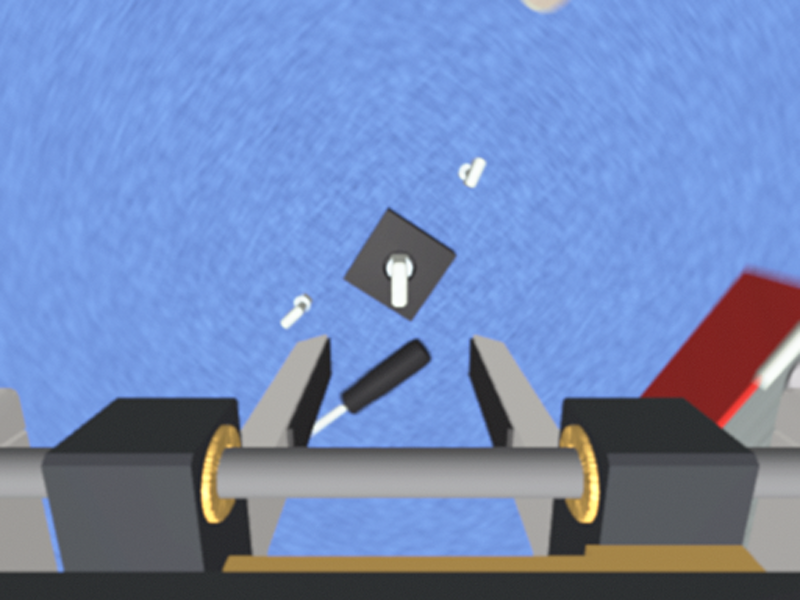

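Run:
```python
from h import *
w=load('w1')
for p in [(388,208),(456,254),(410,321),(345,278)]: print('corner',world(w,p[0]*.64-.2,p[1]*.64-.2,.03))
print('holder c',np.mean([world(w,p[0]*.64-.2,p[1]*.64-.2,.03) for p in [(388,208),(456,254),(410,321),(345,278)]],0))
print('collar',world(w,400*.64-.2,267*.64-.2,.033)); print(pix(w,[.4907,.2634,.033]))
# angle of tilt from scene: predicted bow top vs
b=load('scene0'); print([pix(b,[.481,.2555,.034]),pix(b,[.4907,.2634,.09]),pix(b,[.4907,.2634,.034])])
print(robot.get_obs()['tool_pos'],robot.get_obs()['ee_rot'])
```

```text
corner [0.51958753 0.29838652 0.03      ]
corner [0.52642327 0.23656623 0.03      ]
corner [0.46299718 0.22867002 0.03      ]
corner [0.45712975 0.28971305 0.03      ]
holder c [0.49153443 0.26333396 0.03      ]
collar [0.49161101 0.2631283  0.033     ]
(np.float64(255.13299159601533), np.float64(171.11044878862833))
[(np.float64(356.8185522877666), np.float64(263.23377391296833)), (np.float64(360.6094347541497), np.float64(244.4218622627354)), (np.float64(355.4946864094981), np.float64(268.24109215870163))]
[0.48878279 0.26095972 0.20476081] [-3.14123352e+00  1.25723479e-03  6.96745648e-01]
```

```bash
python3 -m crank '[[0.4,[0.003,0,0],[0,0,0]],[0.4,[0,0,0.045],[0,0,0]],[0.4,[0,0,0.045],[0,0,0]],[0.4,[0,0,0.035],[0,0,0]],[0.4,[0,0,0.023],[0,0,0]],[0.4,[0,0,0],[0,0,0]],[1,[0,0,0],[0,0,0]],[1,[0,0,0],[0,0,0]]]'
python3 -m crank '[[1,[0,0,0],[0,0,0]],[1,[0,0,0],[0,0,0]],[1,[0,0,0],[0,0,0]],[1,[0,0,0],[0,0,0]]]'
```

```text
time: 3.35
tool_pos: [0.4929, 0.2638, 0.0597]
ee_rot: [3.14, -0.004, 0.708]
wrist_force: [0.0, 0.1, 0.5]
width: 0.0439
finger_force: 0.0
time: 3.75
tool_pos: [0.4916, 0.2632, 0.058]
ee_rot: [3.141, -0.001, 0.707]
wrist_force: [0.4, 0.5, 0.4]
width: 0.012
finger_force: 0.0
```

```bash
python3 -m crank '[[1,[0,0,0],[0,0,0]],[1,[0,0,0],[0,0,0]],[1,[0,0,0],[0,0,0]],[1,[0,0,-0.02],[0,0,0]],[1,[0,0,-0.035],[0,0,0]],[1,[0,0,-0.045],[0,0,0]],[1,[0,0,-0.045],[0,0,0]],[1,[0,0,-0.02],[0,0,0]]]'
```

```text
time: 4.55
tool_pos: [0.4928, 0.2637, 0.2276]
ee_rot: [3.139, -0.007, 0.707]
wrist_force: [0.3, 0.5, -0.8]
width: 0.0098
finger_force: 30.0
```

```bash
python3 -m crank '[[1,[-0.024,0.043,0],[0,0,0]],[1,[-0.024,0.043,0],[0,0,0]],[1,[-0.024,0.043,0],[0,0,0]],[1,[-0.024,0.043,0],[0,0,0]],[1,[-0.024,0.043,0],[0,0,0]],[1,[-0.024,0.043,0],[0,0,0]],[1,[-0.024,0.043,0],[0,0,0]],[1,[-0.024,0.043,0],[0,0,0]]]'
python3 -m crank '[[1,[-0.026,0.043,0],[0,0,0]],[1,[0,0,0],[0,0,-8.4]],[1,[0,0,0],[0,0,-8.4]],[1,[0,0,0],[0,0,-8.4]],[1,[0,0,0],[0,0,-8.4]],[1,[0,0,0],[0,0,-8.4]],[1,[0,0,0],[0,0,-8.4]],[1,[0,0,0],[0,0,-8.4]]]'
python3 -m crank '[[1,[0,0,0],[0,0,0]],[1,[0,0,0],[0,0,0]]]'
python3 - <<'E'
from h import *
w=snap('wrist','w2'); t=snap('top','top2')
c=cv2.resize(w['color'][80:380,100:412],(780,750)); 
cv2.imwrite('pics/w2b.png',cv2.resize(w['color'],(800,600),interpolation=cv2.INTER_CUBIC)[:,:,::-1])
o=robot.get_obs(); print(o['tool_pos'],o['ee_rot'],o['joint_positions'],o['width'])
P=cloud(w); m=(abs(P[:,0]-.575)<.06)&(abs(P[:,1]+.15)<.06)&(abs(P[:,2]-.127)<.005)
q=P[m]; print(q.mean(0),cv2.minAreaRect(q[:,:2].astype(np.float32)*1000))
E
```

```text
time: 5.35
tool_pos: [0.5685, -0.1251, 0.222]
ee_rot: [-3.141, 0.0, 0.706]
wrist_force: [1.0, -0.0, -0.8]
width: 0.0101
finger_force: 30.0
time: 6.15
tool_pos: [0.5765, -0.1725, 0.2217]
ee_rot: [-3.141, -0.001, 1.739]
wrist_force: [-0.9, 0.5, -0.7]
width: 0.0096
finger_force: 30.0
time: 6.35
tool_pos: [0.5766, -0.1725, 0.222]
ee_rot: [-3.141, -0.001, 1.73]
wrist_force: [0.7, -0.4, -0.8]
width: 0.0102
finger_force: 30.0
[ 0.57666568 -0.17253417  0.22218134] [-3.14121985e+00 -3.32806651e-04  1.73077022e+00] [-3.84940538e-01  2.01725214e-01  1.20886012e+00  9.25575487e-05
  1.73149864e+00 -5.44899702e-01] 0.009188766687044148
[ 0.57502974 -0.14984887  0.12590433] ((575.202880859375, -150.95423889160156), (66.06905364990234, 59.91077423095703), 9.08541488647461)
```

View pics/w2b.png

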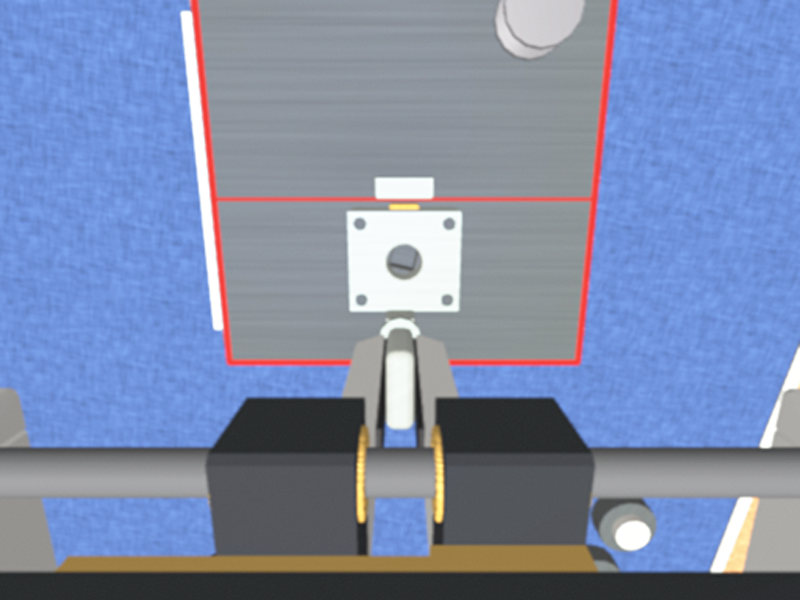

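The well is at (404,261) with part of a square edge visible inside it, and the key's collar is at (401,328). I'll crop closer.

Run:
```python
from h import *
w=load('w2')
c=cv2.resize(w['color'][130:280,200:315],(600*115//150,600),interpolation=cv2.INTER_CUBIC)
d=cv2.resize(w['color'][152:182,243:273],(330,330),interpolation=cv2.INTER_CUBIC)
im=np.zeros((600,800,3),np.uint8); im[:,:460]=c; 
im[:330,465:795]=cv2.normalize(d,None,0,255,cv2.NORM_MINMAX)
cv2.imwrite('pics/c2.png',im[:,:,::-1])
print('well',world(w,404*.64-.2,261*.64-.2,.127),'collar',world(w,400.5*.64-.2,328*.64-.2,.196))
k=np.array([.5766,-.1725]); 
for z in(.174,.190,.198): print(z,np.array(pix(w,[*k,z]))/.64)
```

```text
well [ 0.57523624 -0.15012642  0.127     ] collar [ 0.57609033 -0.16904639  0.196     ]
0.174 [400.05724029 320.51069664]
0.19 [400.08373063 330.68674862]
0.198 [400.09841818 336.32885148]
```

View pics/c2.png

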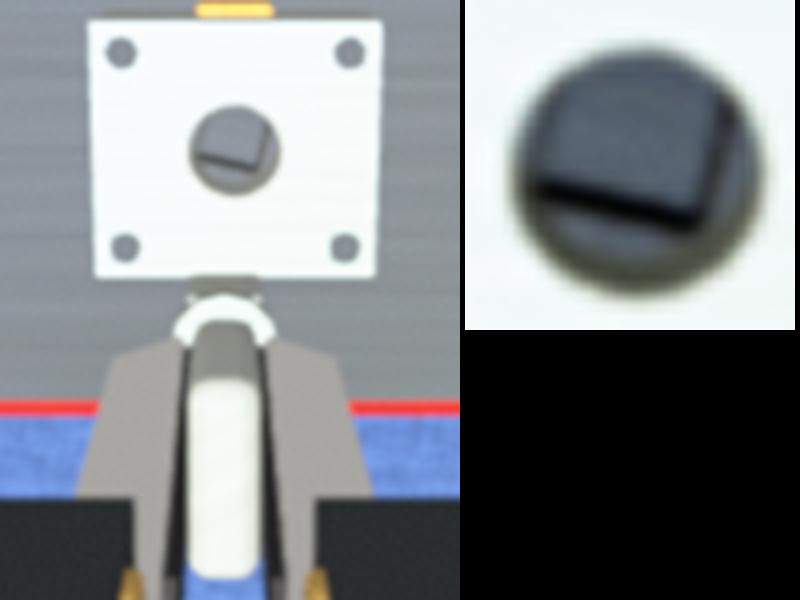

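Run:
```python
from h import *
w=load('w2')
f=lambda x,y,z: world(w,200+x/4-.4,130+y/4-.4,z)
ex=np.array([np.cos(1.7308),np.sin(1.7308)])
print('cam',-np.array(w['R']).T@w['t'])
b1=f(224,378,.254);b2=f(224,578,.254);print('bow',b1,b2,(b1+b2)/2,np.linalg.norm(b1-b2))
print('foot c', f(224.5,276,.174)[:2]-.007*ex, 'width',np.linalg.norm(f(187,276,.174)-f(262,276,.174)))
print('well',f(235,151,.127), 'case',np.mean([f(*p,.127) for p in[(88,21),(383,19),(376,276),(96,278)]],0))
```

```text
cam [ 0.56513984 -0.10203073  0.40012936]
bow [ 0.57395654 -0.15782222  0.254     ] [ 0.57853081 -0.18646445  0.254     ] [ 0.57624368 -0.17214334  0.254     ] 0.029005195483870816
foot c [ 0.57662125 -0.17413036] width 0.014779398087113753
well [ 0.57530373 -0.15060081  0.127     ] case [ 0.57550476 -0.15079957  0.127     ]
```

```bash
python3 -m crank '[[1,[0.022,0.0024,0],[0,0,0]],[1,[0,0,0],[0,0,6.3]],[1,[0,0,0],[0,0,6.3]],[1,[0,0,0.02],[0,0,0]],[1,[0,0,0.018],[0,0,0]],[1,[0,0,0],[0,0,0]],[1,[0,0,0],[0,0,0]]]'
python3 - <<'E'
from h import *
w=snap('wrist','w3'); s=snap('scene','scene3')
c=cv2.resize(w['color'][120:270,200:315],(460,600),interpolation=cv2.INTER_CUBIC)
d=cv2.resize(s['color'][80:180,170:255],(340,400),interpolation=cv2.INTER_CUBIC)
im=np.zeros((600,800,3),np.uint8); im[:,:460]=c; im[:400,460:]=d
cv2.imwrite('pics/c3.png',im[:,:,::-1])
E
```

```text
time: 7.15
tool_pos: [0.5754, -0.1504, 0.1844]
ee_rot: [-3.141, -0.0, 1.512]
wrist_force: [-0.1, 0.4, 0.4]
width: 0.0096
finger_force: 30.0
```

View pics/c3.png

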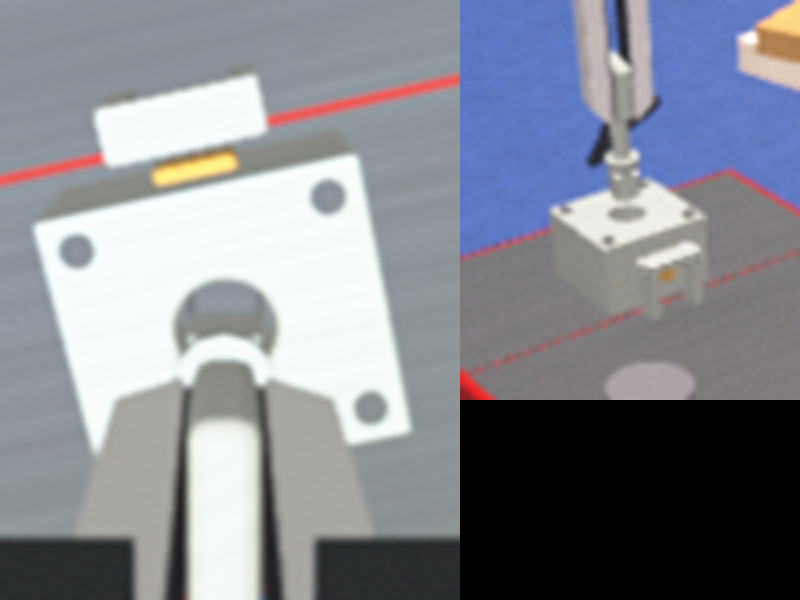

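The foot, spanning x 188 to 262, sits centred over the well, which spans 174 to 279. The socket's edge is square to it. Now a gentle descent.

```bash
python3 - <<'E'
from h import *
w=load('w3'); f=lambda x,y,z: world(w,200+x/4-.4,120+y/4-.4,z)
ex=np.array([np.cos(1.51),np.sin(1.51)])
print(f(225,313,.136)[:2]-.007*ex, f(226.5,280,.127)[:2]-.011*ex, f(226.5,327,.127))
E
python3 -m crank '[[1,[0,0,0.006],[0,0,0]],[1,[0,0,0.006],[0,0,0]],[1,[0,0,0],[0,0,0]]]'
```

```text
[ 0.57527602 -0.15155226] [ 0.57559648 -0.15118104] [ 0.57567805 -0.15017504  0.127     ]
time: 7.55
tool_pos: [0.575, -0.1503, 0.1713]
ee_rot: [-3.14, -0.001, 1.513]
wrist_force: [-0.3, -0.1, -0.8]
width: 0.0098
finger_force: 30.0
```

```bash
python3 -m crank '[[1,[0,0,0.004],[0,0,0]],[1,[0,0,0.004],[0,0,0]],[1,[0,0,0.004],[0,0,0]],[1,[0,0,0],[0,0,0]]]'
python3 -m crank '[[1,[0,0,0.002],[0,0,0]],[1,[0,0,0.002],[0,0,0]],[1,[0,0,0],[0,0,0]]]'
```

```text
time: 7.95
tool_pos: [0.5751, -0.1503, 0.1594]
ee_rot: [-3.14, -0.001, 1.513]
wrist_force: [-0.3, 0.3, 0.0]
width: 0.0097
finger_force: 30.0
time: 8.25
tool_pos: [0.5755, -0.1504, 0.1562]
ee_rot: [-3.141, -0.0, 1.513]
wrist_force: [-1.1, -0.6, -1.8]
width: 0.0096
finger_force: 30.0
```

```bash
python3 -m crank '[[1,[0,0,0.0015],[0,0,0]],[1,[0,0,0.0015],[0,0,0]],[1,[0,0,0],[0,0,0]],[1,[0,0,0],[0,0,0]]]'
```

```text
time: 8.65
tool_pos: [0.5756, -0.1504, 0.1534]
ee_rot: [3.142, -0.0, 1.513]
wrist_force: [0.2, 0.4, -0.7]
width: 0.0101
finger_force: 30.0
```

```bash
python3 -m crank '[[1,[0,0,0.0015],[0,0,0]],[1,[0,0,0.0015],[0,0,0]],[1,[0,0,0],[0,0,0]]]'
python3 -m crank '[[1,[0,0,0.0015],[0,0,0]],[1,[0,0,0],[0,0,0]],[1,[0,0,0],[0,0,0]]]'
```

```text
time: 8.95
tool_pos: [0.5754, -0.1504, 0.1501]
ee_rot: [-3.141, -0.0, 1.513]
wrist_force: [-0.4, 0.8, -0.6]
width: 0.0099
finger_force: 30.0
time: 9.25
tool_pos: [0.5756, -0.1505, 0.1489]
ee_rot: [-3.142, -0.0, 1.513]
wrist_force: [-0.2, -0.3, -1.0]
width: 0.0099
finger_force: 30.0
```

The foot is past the face with no force, so it has entered the socket. I'll push it home.

```bash
python3 -m crank '[[1,[0,0,0.0015],[0,0,0]],[1,[0,0,0.0015],[0,0,0]],[1,[0,0,0],[0,0,0]]]'
python3 -m crank '[[1,[0,0,0.0015],[0,0,0]],[1,[0,0,0.001],[0,0,0]],[1,[0,0,0],[0,0,0]]]'
```

```text
time: 9.55
tool_pos: [0.5754, -0.1504, 0.1456]
ee_rot: [-3.141, -0.0, 1.513]
wrist_force: [-0.2, -1.0, -0.4]
width: 0.0098
finger_force: 30.0
time: 9.85
tool_pos: [0.5755, -0.1504, 0.1432]
ee_rot: [-3.141, -0.0, 1.513]
wrist_force: [0.1, -0.2, -0.6]
width: 0.0097
finger_force: 30.0
```

```bash
python3 -m crank '[[1,[0,0,0.0012],[0,0,0]],[1,[0,0,0],[0,0,0]],[1,[0,0,0],[0,0,0]]]'
python3 -m crank '[[1,[0,0,0.0012],[0,0,0]],[1,[0,0,0],[0,0,0]],[1,[0,0,0],[0,0,0]]]'
```

```text
time: 10.15
tool_pos: [0.5758, -0.1505, 0.1428]
ee_rot: [3.141, 0.0, 1.513]
wrist_force: [-0.4, -0.6, 1.4]
width: 0.0099
finger_force: 30.0
time: 10.45
tool_pos: [0.5758, -0.1505, 0.1416]
ee_rot: [3.141, 0.0, 1.513]
wrist_force: [-1.5, 0.2, 3.4]
width: 0.0099
finger_force: 30.0
```

```bash
python3 -m crank '[[1,[0,0,0],[0,0,0]],[1,[0,0,0],[0,0,4]],[1,[0,0,0],[0,0,5]],[1,[0,0,0],[0,0,5]],[1,[0,0,0],[0,0,5]],[1,[0,0,0],[0,0,5]],[1,[0,0,0],[0,0,0]]]'
python3 -c "
from h import *
print(robot.get_obs()['wrist_torque'],robot.get_obs()['joint_torque'][5])"
```

```text
time: 11.15
tool_pos: [0.5758, -0.1502, 0.1413]
ee_rot: [3.141, -0.001, 1.094]
wrist_force: [0.4, 0.8, 5.0]
width: 0.0099
finger_force: 30.0
[ 0.20895699  0.1362068  -0.0024635 ] 0.381038635969162
```

```bash
python3 -m crank '[[1,[0,0,0],[0,0,5]],[1,[0,0,0],[0,0,5]],[1,[0,0,0],[0,0,5]],[1,[0,0,0],[0,0,4]],[1,[0,0,0],[0,0,4]],[1,[0,0,0],[0,0,0]],[1,[0,0,0],[0,0,0]]]'
python3 - <<'E'
from h import *
print(robot.get_obs()['wrist_torque'],robot.get_obs()['joint_torque'][5])
w=snap('wrist','w4'); t=snap('top','top4')
cv2.imwrite('pics/w4b.png',np.hstack([cv2.resize(w['color'],(512,384)),cv2.resize(load('top0')['color'][150:180,310:350],(280,210)).repeat(1,0)[:384] if 0 else np.zeros((384,1,3),np.uint8)])[:,:,::-1])
E
```

```text
time: 11.85
tool_pos: [0.576, -0.1504, 0.1413]
ee_rot: [3.141, -0.001, 0.695]
wrist_force: [0.1, 1.1, 4.0]
width: 0.0094
finger_force: 30.0
[ 0.13030582  0.00628112 -0.02646341] 0.003407194308238104
```

View pics/w4b.png

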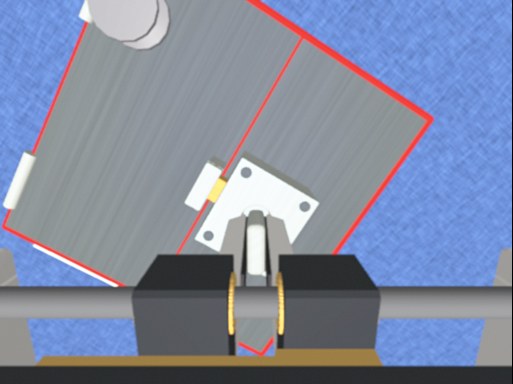

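The brass bolt at (217,190) now reaches into the keeper. I'll turn the last few degrees gently and watch the torque.

```bash
for i in 1; do :; done; python3 -m crank '[[1,[0,0,0],[0,0,2]],[1,[0,0,0],[0,0,0]],[1,[0,0,0],[0,0,0]]]'
python3 -c "
from h import *
print(robot.get_obs()['wrist_torque'],robot.get_obs()['joint_torque'][5])"
python3 -m crank '[[1,[0,0,0],[0,0,2]],[1,[0,0,0],[0,0,0]],[1,[0,0,0],[0,0,0]]]'
python3 -c "
from h import *
print(robot.get_obs()['wrist_torque'],robot.get_obs()['joint_torque'][5])"
```

```text
time: 12.25
tool_pos: [0.5759, -0.1504, 0.1412]
ee_rot: [3.141, -0.001, 0.659]
wrist_force: [1.5, 0.8, 3.5]
width: 0.0101
finger_force: 30.0
[ 0.1914398  -0.13735427  0.02639881] 0.01242785743670538
time: 12.55
tool_pos: [0.5759, -0.1504, 0.1412]
ee_rot: [3.141, -0.001, 0.624]
wrist_force: [0.9, 0.8, 4.1]
width: 0.0099
finger_force: 30.0
[ 0.21510158 -0.28345205  0.01363905] 0.013772821985185146
```

```bash
python3 -m crank '[[1,[0,0,0],[0,0,2]],[1,[0,0,0],[0,0,0]],[1,[0,0,0],[0,0,0]]]'
python3 -c "
from h import *
print(robot.get_obs()['wrist_torque'],robot.get_obs()['joint_torque'][5])"
python3 - <<'E'
from h import *
a=load('top0');t=snap('top','top5')
z=snap('scene','scene5')
f=lambda s,r,c: cv2.resize(s['color'][r:r+30,c:c+40],(400,300),interpolation=cv2.INTER_CUBIC)
cv2.imwrite('pics/c5.png',np.vstack([np.hstack([f(a,152,300),f(t,152,300)]),np.hstack([f(load('scene0'),130,200),f(z,130,200)])])[:,:,::-1])
E
```

```text
time: 12.85
tool_pos: [0.5759, -0.1504, 0.1412]
ee_rot: [3.141, -0.001, 0.589]
wrist_force: [2.4, 1.7, 4.0]
width: 0.0098
finger_force: 30.0
[ 0.27879877 -0.3850904   0.01772033] 0.013865902146790177
```

View pics/c5.png

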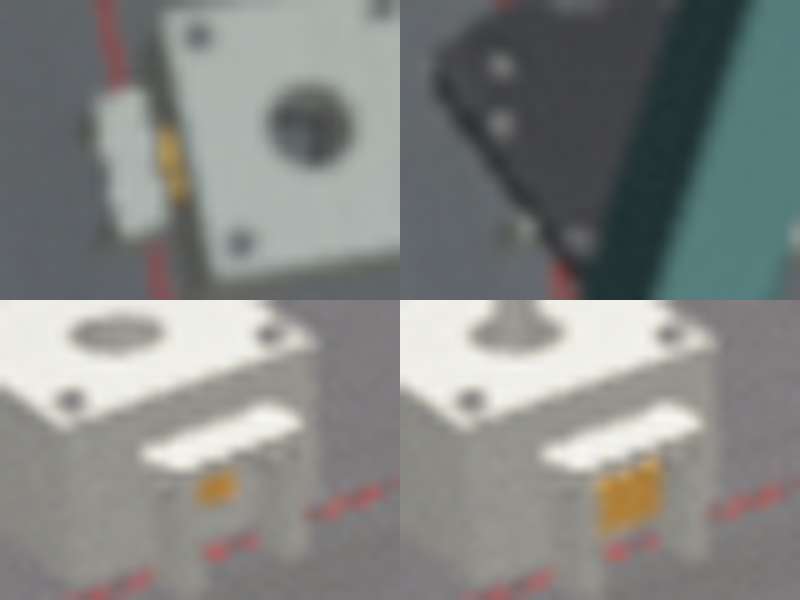

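Run:
```python
from h import *
z=load('scene5'); L=np.array([.5754,-.1508]); ey=np.array([-np.sin(.1587),np.cos(.1587)]);ex=np.array([ey[1],-ey[0]])
for u,v,h in((223-.4,149.6-.4,.103),(223-.4,152.5-.4,.096)):
    X=world(z,u,v,h); print(X,(X[:2]-L)@ey,(X[:2]-L)@ex)
P=cloud(z); d=P[:,:2]-L; m=(abs(d@ex)<.007)&(P[:,2]>.097)&(P[:,2]<.109)&(d@ey>.03)&(d@ey<.06)
print(np.sort((d@ey)[m]).round(4))
for y in(.033,.042,.045): print(y,pix(z,[*(L+y*ey),.103]))
```

```text
[ 0.56785992 -0.10770829  0.103     ] 0.04374179170672136 -0.0006353403011050328
[ 0.56848572 -0.10721353  0.096     ] 0.04413143520773007 6.07779166022504e-05
[0.0415 0.0423 0.0428 0.0429 0.043  0.0431 0.0438 0.0439 0.0439 0.0442
 0.0443 0.0445 0.0446 0.0446 0.0447 0.0448 0.045  0.045  0.045  0.0454
 0.0456 0.0459 0.0467]
0.033 (np.float64(219.71197597360145), np.float64(147.39918388683344))
0.042 (np.float64(221.92850885548393), np.float64(148.97870750273455))
0.045 (np.float64(222.67407825722324), np.float64(149.51000775411643))
```

```bash
python3 -m crank '[[1,[0,0,0],[0,0,1.5]],[1,[0,0,0],[0,0,0]],[1,[0,0,0],[0,0,0]]]'
python3 -c "
from h import *
print(robot.get_obs()['wrist_torque'],robot.get_obs()['joint_torque'][5])"
```

```text
time: 13.25
tool_pos: [0.5758, -0.1505, 0.1412]
ee_rot: [3.141, -0.001, 0.562]
wrist_force: [3.4, 2.1, 3.4]
width: 0.01
finger_force: 30.0
[ 0.26791889 -0.5361871   0.01390732] 0.02201191324274987
```

```bash
python3 -m crank '[[0.7,[0,0,0],[0,0,0]],[0.7,[0,0,0],[0,0,0]],[0.6,[0,0,0],[0,0,0]],[0.5,[0,0,0],[0,0,0]],[0.5,[0,0,-0.02],[0,0,0]],[0.5,[0,0,-0.04],[0,0,0]],[0.5,[0,0,-0.045],[0,0,0]],[0.5,[-0.04,0,-0.02],[0,0,0]]]'
python3 -m crank '[[0.5,[-0.045,0,0],[0,0,0]],[0.5,[-0.045,0,0],[0,0,0]],[0.5,[0,0,0],[0,0,0]],[0.5,[0,0,0],[0,0,0]]]'
python3 - <<'E'
from h import *
w=snap('wrist','w6');z=snap('scene','scene6'); L=np.array([.5754,-.1508]); ey=np.array([-np.sin(.1587),np.cos(.1587)]);ex=np.array([ey[1],-ey[0]])
P=cloud(z); d=P[:,:2]-L; m=(abs(d@ex)<.007)&(P[:,2]>.097)&(P[:,2]<.109)&(d@ey>.03)&(d@ey<.06)
print(np.median((d@ey)[m]))
P=cloud(w);d=P[:,:2]-L; q=P[(np.linalg.norm(d,axis=1)<.03)&(P[:,2]>.165)&(P[:,2]<.19)]; print(len(q),q[:,2].max() if len(q) else '',cv2.minAreaRect(q[:,:2].astype(np.float32)*1000) if len(q) else '')
c=cv2.resize(z['color'][90:180,170:260],(400,400),interpolation=cv2.INTER_CUBIC)
cv2.imwrite('pics/c6.png',np.hstack([c,cv2.resize(w['color'],(400,400))])[:,:,::-1])
E
```

```text
time: 14.05
tool_pos: [0.5444, -0.1708, 0.2696]
ee_rot: [3.138, -0.004, 0.566]
wrist_force: [-0.4, -1.1, 0.7]
width: 0.0467
finger_force: 0.0
time: 14.45
tool_pos: [0.465, -0.2201, 0.2662]
ee_rot: [3.141, -0.001, 0.56]
wrist_force: [0.3, 0.3, -1.0]
width: 0.0468
finger_force: 0.0
0.044618749658752024
465 0.1757396533699485 ((575.1801147460938, -150.98130798339844), (30.140018463134766, 10.290422439575195), 35.41130828857422)
```

View pics/c6.png

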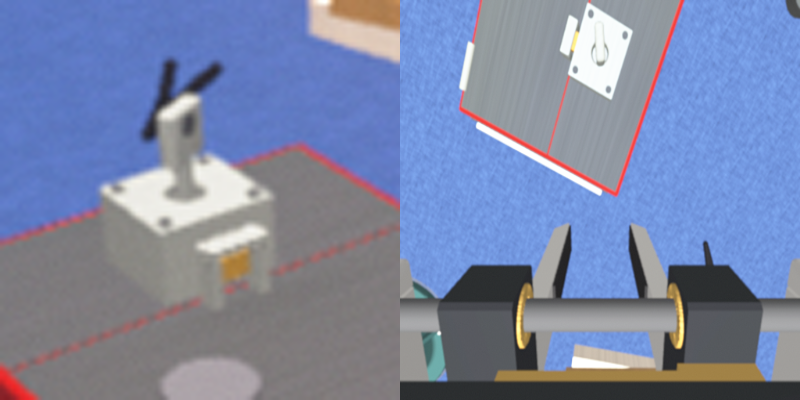

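The key stands upright at (183,150) with its top at z = 0.175, so it is home. The bolt end at (235,265) is about 44.6 mm out, and the robot is clear. Handing in.

```bash
python3 -c "
from bench import robot
print(robot.close_job())"
```

```text
the job is handed in; nothing more can be done
None
```

The chest is locked and the job is handed in: the key is fully home, upright and released in the lock, and the bolt measures about 44.6 mm of 45 mm out. I lined the key up by camera, so it dropped in without the back-and-forth turning. The hand-in gave no verdict, and I did not re-measure the oil bottle, screwdriver or spool, though the arm felt no contact with them.

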